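# Screw the adjusting knob home on the regulator case

## Task

The brass adjusting knob has been left lying loosely on top of its threaded bush on the regulator clock case. Turn it back (anticlockwise seen from above) until the thread drops into place, then screw it forward (clockwise) until it is fully home, and let go of it. Never force it in either direction, as the bush sits in a delicate springy mount, and leave the other things where they are.

Things in the scene. Friction and masses are not known exactly. Their poses are not given: they have to be found in the camera images.
- knob: Loose round brass knob, 44 mm in diameter, 44 mm tall plus a 3 mm button, 0.1 to 0.2 kg, hollow below. Origin: on its axis at its lower rim; z up. Three hidden pins inside run in the bush's three-start thread; at first they lie on top of the thread ridges. Origin above the case's top: 12.3 mm at the start, 5.5 mm once dropped into the thread, 1.5 mm fully home.
- knob_grip (a point): Middle of the knob's fluted head, on its axis 34 mm above its origin; grip across the head, 24 to 44 mm above the origin. Turned back (anticlockwise from above) by an unknown 20 to 75 degrees the pins come over gaps; the gap is 20 degrees of turning wide and ends at a stop. Over the gap it drops 6.8 mm if let go or pushed down lightly (5 N); a firm grip holds it up.
- seat (a point): Centre of the threaded bush, level with the case's top (110 mm above the shelf); x, y, z axes are the case's and tell nothing of how the thread is turned. Once dropped, 65 to 90 degrees clockwise bring the knob 4 mm down to its home (0.6 mm per 10 degrees after up to 20 degrees level), then 10 degrees level, then a stop. Clockwise before the drop it only jams on a stop.
- bush (a joint): Twist of the bush in its springy mount, rad, 0 at rest, positive anticlockwise from above: the knob's turning torque over 2 N m/rad. More than 0.3 rad (0.6 N m) either way tears the mount; turning freely it stays below about 0.1, so stop turning at about 0.15.
- case: Fixed low rosewood regulator clock case, 170 mm (x) by 360 mm (y) by 110 mm tall, flat top, dials on its two long sides. Origin: centre of its underside. The knob's bush is on top, 90 mm from the middle along +y.
- watch_case: Mother-of-pearl watch case, a disc 48 mm across and 13 mm high, lying on the case's top some 0.2 m from the knob. Origin: centre of its underside. To be left alone.
- bob: Copper pendulum bob, a lens 84 mm across and 18 mm thick with a short steel strip, lying on the shelf before the case. Origin: centre of its underside. To be left alone.
- clock_face: White ceramic clock face, 110 mm across and 6 mm thick, lying beyond the case. Origin: centre of its underside. To be left alone.
- card_tray: Silver card tray, 130 by 180 by 14 mm, beyond the case. Origin: centre of its underside. To be left alone.
- screwdriver: Screwdriver, 150 mm, lying on the shelf before the case. To be left alone.
- winding_key: Small brass winding key, 70 mm, lying on the shelf before the case. To be left alone.
Not all that is in view belongs to the job. Leave any brown or green look-alike of the knob alone.

How it is judged:
On the way:
1. the knob has dropped into the thread (its origin less than 7.5 mm above the seat) (z of knob in the frame of seat below 0.0075 m and horizontal distance between knob and seat below 0.004 m), for 0.2 s.
At the end, for the whole second after the job is handed in: The knob is screwed fully home: its origin less than 2.6 mm above the seat (1.5 mm when right home), within 4 mm of the bush's axis, upright within 0.08 rad, at rest (z of knob in the frame of seat below 0.0026 m and horizontal distance between knob and seat below 0.004 m and angle between knob's own z axis and vertical below 0.08 rad and linear speed of knob below 0.01 m/s); the robot touches nothing.
It fails at once if the bush is forced: twisted more than 0.3 rad (0.6 N m) either way (value of joint bush above 0.3 rad or value of joint bush below -0.3 rad).
It fails at once if a bystander is moved by more than 30 mm (distance of any of watch_case, bob, clock_face, card_tray, screwdriver, winding_key from where it was at the start of the episode above 0.03 m).
It also fails if it takes over 51 s, if anything falls off the work surface, if the arm or the gripper's body presses on something with over 40 N, if the wrist force passes 120 N, or if a joint passes its speed limit or range.

## Robot

A 6-joint arm with a two-finger parallel gripper is mounted at the origin on the work surface. World frame = base frame: x ahead of the robot, y to its left, z up, the work surface at z = 0. Lengths are in m, angles in rad, forces in N, time in s.
With the tool pointing down it reaches from about 0.275 to 0.825 m from the base axis. Payload 4.9 kg.
Tool frame: the origin (TCP) lies between the finger pads; the fingertips stand arm.nose_length ahead of it and the grasp point (between the pads) lies 6 mm ahead of it (arm.nose_length is the distance from the TCP to the fingertips, in m); z points along the fingers, x is the direction in which the jaws open and shut, and the axes are right-handed (so a half turn about z gives the same grasp; the last joint's range is limited). The gripper opens to 85 mm and grips with 20 to 120 N. Pads are 22 mm wide; open, the fingers measure 114 mm over their backs; the gripper's body (76 mm by 85 mm) begins 54 mm behind the grasp point. The pads swing forward as they close: fully open they stand 13 mm farther back than shut.
Start: joints at [1.039, 0.326, -0.193, 1.052, 0, 1.437], TCP at [0.213, 0.507, 0.256] pointing down, gripper open.
Joint ranges: [-2.65, 2.65], [-0.97, 1.79], [-1.3, 1.35], [-1.93, 2.1], [-1.47, 1.37], [-3.14, 3.14]. Speed limits (rad/s): [2.57, 2.57, 3.14, 3.14, 3.14, 3.14].

## Interface

Orientations are given as a unit quaternion [x, y, z, w].
In Python, from cell import arm gives the robot as it stands.
- The arm moves only by the tool send_rows, never from a script. Its argument "motion" is a list of rows, each a list of 7 numbers: the shift along the tool's x, y, z in mm, then the turn, a rotation vector about the tool's x, y, z in rad, then the finger opening in mm, from 0 to 85.4. In form: [[x, y, z, wx, wy, wz, jaw], ...]. A call has 1 to 12 rows; each row is the pose to reach, as a shift and turn from the pose commanded when the call began, along the tool's axes at that moment; what a row does not reach only later rows make up. A row lasts 1/12 s, in which the tool goes at most 41.7 mm and 7.16 degrees, less where a joint would pass 70% of its speed; a pose out of reach is approached as far as the arm can. A call with a gripper value outside its range is refused whole. The fingers move at their own pace and stop on an object; "squeeze" is the grip in N (left out, the last holds). Time passes only in rows, so rows that repeat a pose let the fingers close. It gives the time, the measured TCP pose, the force and the opening at its end, in the units of the state.
- arm.observe(): the state, without advancing time (a new reading comes with each control period).
- arm.grab_frame(name): name is "scene" or "top" or "wrist"; returns a dict with "img" (384x512x3 uint8, blue, green, red), "z_map" (384x512 float32, m along the optical axis (not along the pixel's ray), 0 where there is no reading), "vertical_fov" (degrees; the focal length in pixels is half the picture's height over the tangent of half this angle, whatever the lens; pixels are square), "cx", "cy" (the principal point, pixels), "R" (3x3) and "t" (3): a world point X has camera coordinates R X + t; the wrist camera has in their place "mount" (4x4, takes a point from camera to tool coordinates, whose origin is the TCP and whose axes are the tool frame's). Camera axes: x right, y down, z forward; pixel columns grow to the right and rows downward; lengths in m; the calibration is good to about 2 mm. A picture is of the moment at which its call begins: read the wrist's pose just before it.
- arm.sign_off(): hands the job in, once; it reports no verdict.
The state is a dict: "clock": time; "qpos": joint angles; "joint_velocities": joint speeds; "joint_efforts": joint torques, N m; "ee_pos": TCP position; "ee_rot": TCP orientation; "contact_force": force on the tool from outside, world axes, zero at the start; "torque": the same for the moment, N m; "finger_gap": finger opening in m.
Only numpy, scipy, OpenCV 4.12 (cv2) and the standard library are available. Lean on these libraries where they do the work, as an engineer would, in place of code of your own. Each camera call takes 0.05 s, during which the arm holds its last target.

## Working session

There is one attempt and no reset: what is moved stays moved. The work goes in short steps, Python scripts to look and compute and a tool call to move; the robot and the scene stay as the last step left them, time stands still between calls to the robot, and variables do not carry over. Pictures are saved under pics/ and viewed, and the job is handed in when it is done.

Besides the shell and the picture viewer there is one more tool, called after ">>>" as a command line: name --pt "numbers of a row" for each row, then --argument value for the rest. send_rows: Moves the arm, as the interface text tells. Its arguments: {"type":"object","properties":{"motion":{"type":"array"},"squeeze":{"type":"number"}},"required":["motion"]}

```bash
mkdir -p pics; cat > h.py <<'E'
import numpy as np, cv2
from cell import arm
from scipy.spatial.transform import Rotation as Ro
def grab(n):
    s=arm.observe(); f=arm.grab_frame(n); np.savez('/tmp/%s.npz'%n,**{k:v for k,v in f.items()},ee_pos=s['ee_pos'],ee_rot=s['ee_rot']); return f,s
def load(n): return dict(np.load('/tmp/%s.npz'%n))
def w(f,u,v,d=None):
    u=np.asarray(u,float);v=np.asarray(v,float)
    if d is None: d=f['z_map'][v.astype(int),u.astype(int)]
    F=192/np.tan(np.radians(f['vertical_fov'])/2)
    c=np.stack([(u-f['cx'])/F*d,(v-f['cy'])/F*d,d*np.ones_like(u)],-1)
    if 'mount' in f:
        M=f['mount']; t=c@M[:3,:3].T+M[:3,3]
        return t@Ro.from_quat(f['ee_rot']).as_matrix().T+f['ee_pos']
    return (c-f['t'])@f['R']
def st():
    s=arm.observe()
    r=Ro.from_quat(s['ee_rot']).as_matrix()
    print('t%.2f'%s['clock'],'p',np.round(s['ee_pos'],4),'q',np.round(s['qpos'],3),'F',np.round(s['contact_force'],2),'T',np.round(s['torque'],3),'gap %.4f'%s['finger_gap'],'x',np.round(r[:,0],3),'z',np.round(r[:,2],3))
E
python3 - <<'E'
from h import *
for n in('scene','top','wrist'):
    f,s=grab(n); cv2.imwrite('pics/%s0.png'%n,cv2.resize(f['img'],(800,600))); print(n,f['vertical_fov'],f['cx'],f['cy'])
st(); print(arm.nose_length)
E
```

```text
scene 44.77681371021782 260.9371932912912 195.3431338294773
top 47.180323827840695 257.03503289799613 184.96188718211036
wrist 60.632246193061995 255.34088584821006 189.08769494896086
t0.15 p [0.2129 0.5067 0.2557] q [ 1.039  0.327 -0.193  1.052 -0.     1.437] F [ 0.7  -0.54 -0.44] T [-0.009 -0.012 -0.015] gap 0.0855 x [ 0.387  0.922 -0.001] z [-0.001 -0.001 -1.   ]
0.025
```

View pics/scene0.png

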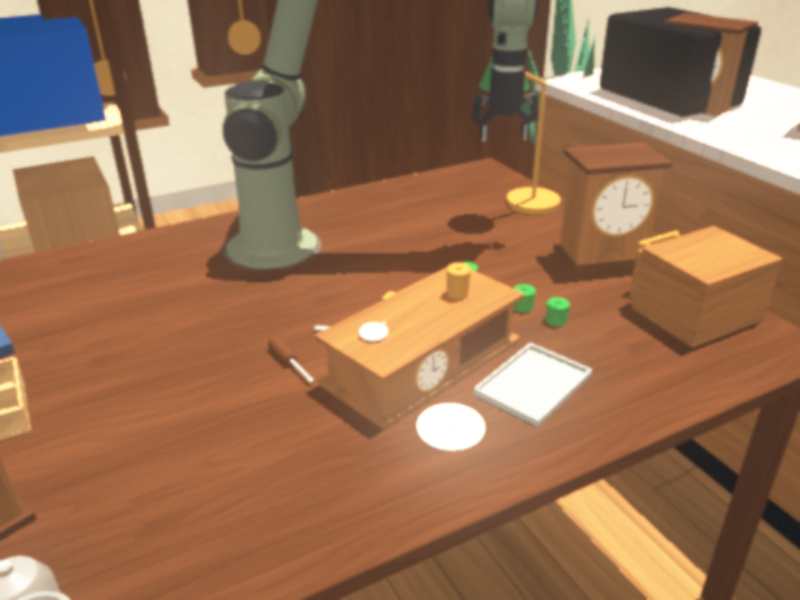

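View pics/top0.png

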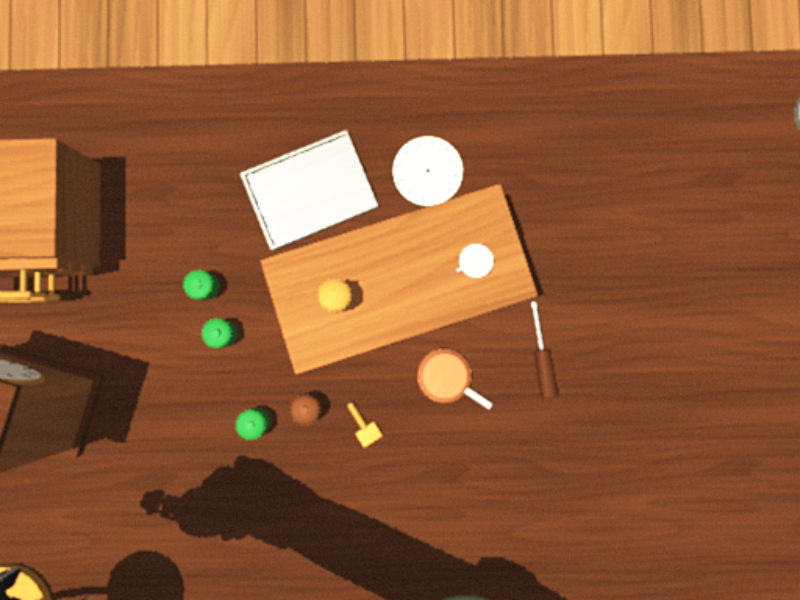

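View pics/wrist0.png

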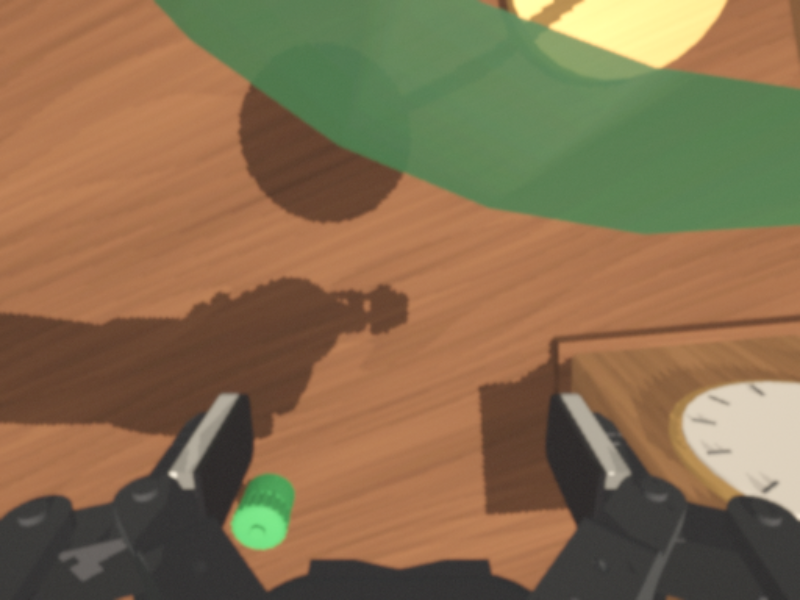

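The knob candidates in the top view are yellow-brass at (335,295) on the case, brown at (305,409), and green at (200,285), (218,333) and (252,424). Only the brass one stands on the case, at the +y end away from the watch case (476,260). I'll confirm that with a crop and measure it.

```bash
python3 - <<'E'
from h import *
f=load('top'); im=f['img']
cv2.imwrite('pics/crop1.png',cv2.resize(im[110:245,150:360],None,fx=3.6,fy=3.6,interpolation=cv2.INTER_CUBIC))
z=f['z_map']
uu,vv=np.meshgrid(np.arange(512),np.arange(384)); P=w(f,uu,vv)
m=(z>0)&(P[...,2]>0.145)&(P[...,2]<0.2)&(abs(uu-214)<20)&(abs(vv-189)<20)
p=P[m]; print(len(p),p.min(0),p.max(0))
t=p[(p[:,2]>0.155)]; print('top n',len(t),np.median(t,0),t.mean(0),(t.min(0)+t.max(0))/2)
(c,r)=cv2.minEnclosingCircle((t[:,:2]*1000).astype(np.float32)); print('circ',c,r)
# case top
m=(z>0)&(abs(P[...,2]-0.11)<0.008)&(uu>150)&(uu<360)
q=(P[m][:,:2]*1000).astype(np.float32); rect=cv2.minAreaRect(q); print(rect); print(np.median(P[m][:,2]))
print(cv2.boxPoints(rect))
# high things
for lo,hi in((.18,.3),(.3,.6)):
    m=(z>0)&(P[...,2]>lo)&(P[...,2]<hi)
    n,l,s,c=cv2.connectedComponentsWithStats(m.astype(np.uint8))
    for i in range(1,n):
        if s[i,4]>30:
            g=P[l==i]; print(lo,s[i],np.round(g.min(0),3),np.round(g.max(0),3))
f=load('scene'); P=w(f,uu,vv); z=f['z_map']
mm=(z>0)&(uu>300)&(uu<350)&(vv>38)&(vv<140)
g=(im2:=f['img'].astype(int)); 
gr=mm&(g[...,1]>g[...,2]+25)
print('lamp green',np.round(np.percentile(P[gr],[2,50,98],axis=0),3))
p=w(f,[343,343,343,345],[100,80,60,128]);print(p)
cv2.imwrite('pics/crop2.png',cv2.resize(f['img'][0:145,280:400],None,fx=4,fy=4,interpolation=cv2.INTER_CUBIC))
E
```

```text
352 [0.53900148 0.14833098 0.14681117] [0.58272808 0.19209865 0.17154004]
top n 347 [0.56119979 0.17040025 0.16547468] [0.56100842 0.17059259 0.16525807] [0.56164826 0.17021481 0.16375418]
circ (561.1421508789062, 170.80738830566406) 22.47977066040039
((587.1510009765625, 84.66334533691406), (170.3727264404297, 360.6217956542969), 16.48616600036621)
0.10965773108131255
[[ 454.2975    233.38683 ]
 [ 556.6361   -112.40918 ]
 [ 720.0045    -64.060135]
 [ 617.6659    281.73587 ]]
0.18 [  0 238  22  64 897] [0.344 0.547 0.18 ] [0.469 0.605 0.25 ]
0.18 [  0 363  14  15 131] [0.221 0.538 0.244] [0.243 0.555 0.291]
0.3 [  0 373  15  11  70] [0.226 0.487 0.302] [0.25 0.53 0.37]
lamp green [[-0.529  0.489 -0.06 ]
 [ 0.095  0.542  0.338]
 [ 0.182  1.172  0.381]]
[[ 0.10509577  0.69450844  0.13408906]
 [-0.35301708  1.05110757  0.0309137 ]
 [-0.420621    1.0930327   0.1124584 ]
 [ 0.12411953  0.70337977  0.01719188]]
```

View pics/crop1.png

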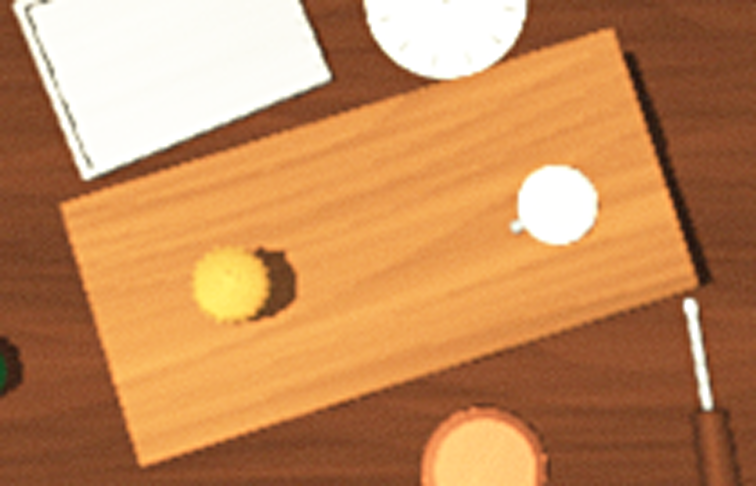

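View pics/crop2.png

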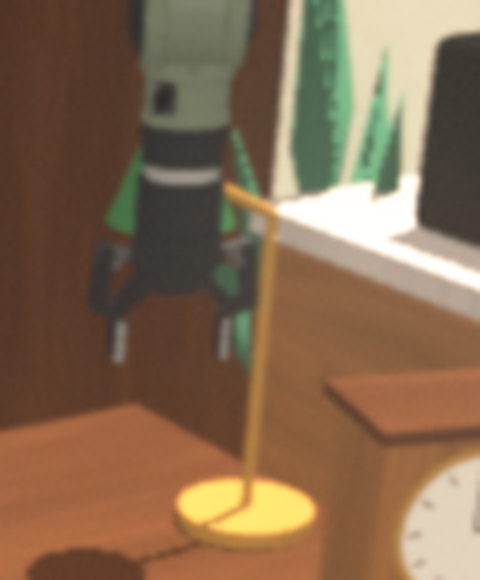

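The crop confirms it: a yellow fluted brass knob at crop (230,285) on the case. Its centre of about (0.561,0.171) agrees with the seat computed from the case outline, (0.5616,0.1710). I'll travel above it next.

>>> send_rows --pt "-8 20 0 0 0 0 85" --pt "-22 56 0 0 0 0 85" --pt "-37 95 0 0 0 0 85" --pt "-52 134 0 0 0 0 85" --pt "-67 173 0 0 0 0 85" --pt "-82 212 0 0 0 0 85" --pt "-97 251 0 0 0 0 85" --pt "-112 290 0 0 0 0 85" --pt "-127 329 0 0 0 0 85" --pt "-142 368 0 0 0 0 85" --pt "-157 407 0 0 0 0 85" --pt "-168 435 0 0 0 0 85" --squeeze 20

```text
clock: 1.15
ee_pos: [0.551, 0.181, 0.256]
ee_rot: [0.833, 0.553, -0.0, 0.0]
contact_force: [0.7, 0.3, 0.4]
finger_gap: 0.0851
```

>>> send_rows --pt "-7 16 0 0 0 0 70" --pt "-7 16 0 0 0 0 70" --pt "-7 16 0 0 0 0 70"

```text
clock: 1.4
ee_pos: [0.5611, 0.1703, 0.2556]
ee_rot: [0.833, 0.553, -0.001, -0.0]
contact_force: [0.6, 0.5, -0.3]
finger_gap: 0.0698
```

```bash
python3 - <<'E'
from h import *
st(); f,s=grab('wrist'); cv2.imwrite('pics/w1.png',cv2.resize(f['img'],(800,600)))
f=load('wrist');uu,vv=np.meshgrid(np.arange(512),np.arange(384)); P=w(f,uu,vv);z=f['z_map'];im=f['img'].astype(int)
m=(z>0)&(P[...,2]>0.159)&(P[...,2]<0.175)&(np.hypot(P[...,0]-.561,P[...,1]-.171)<.035)
t=P[m];print(len(t),np.median(t,0),cv2.minEnclosingCircle((t[:,:2]*1000).astype(np.float32)))
E
```

```text
t1.40 p [0.5611 0.1703 0.2556] q [ 0.169  0.395 -0.093  1.084  0.     0.568] F [ 0.63  0.45 -0.27] T [-0.     0.027 -0.02 ] gap 0.0698 x [ 0.389  0.921 -0.   ] z [-0.001  0.    -1.   ]
3082 [0.55850307 0.17325146 0.16590424] ((561.0914306640625, 172.2693634033203), 22.961341857910156)
```

View pics/w1.png

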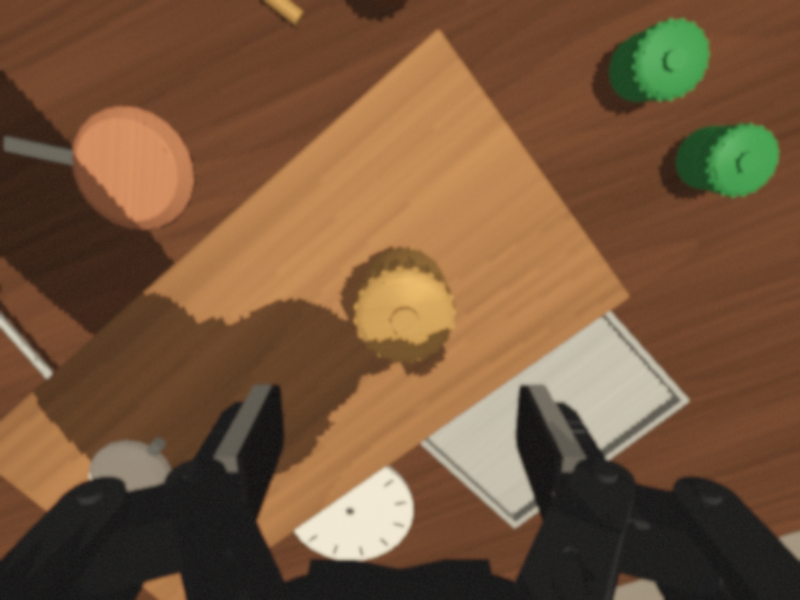

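The wrist view shows the knob centred between the jaws, with its button at (404,320). I'll descend and close gently.

>>> send_rows --pt "0.5 0 20 0 0 0 65" --pt "0.5 0 50 0 0 0 65" --pt "0.5 0 80 0 0 0 65" --pt "0.5 0 92 0 0 0 65" --pt "0.5 0 92 0 0 0 65" --pt "0.5 0 92 0 0 0 55" --pt "0.5 0 92 0 0 0 50" --pt "0.5 0 92 0 0 0 46" --pt "0.5 0 92 0 0 0 42" --pt "0.5 0 92 0 0 0 40" --pt "0.5 0 92 0 0 0 40" --pt "0.5 0 92 0 0 0 40" --squeeze 20

```text
clock: 2.45
ee_pos: [0.5623, 0.172, 0.1659]
ee_rot: [0.833, 0.554, 0.002, 0.0]
contact_force: [-0.7, 2.2, 7.0]
finger_gap: 0.0435
```

```bash
python3 -c "
from h import *
st()"
```

```text
t2.45 p [0.5623 0.172  0.1659] q [ 0.171  0.465 -0.225  0.878  0.001  0.569] F [-0.73  2.19  7.01] T [ 0.37   0.162 -0.084] gap 0.0435 x [0.387 0.922 0.003] z [ 0.003  0.002 -1.   ]
```

>>> send_rows --pt "0 0 0 0 0 -0.03 40" --pt "0 0 0 0 0 -0.06 40" --pt "0 0 0 0 0 -0.09 40"

```text
clock: 2.7
ee_pos: [0.5623, 0.1718, 0.1659]
ee_rot: [0.807, 0.591, 0.001, 0.0]
contact_force: [-0.2, -0.2, 5.8]
finger_gap: 0.0435
```

```bash
python3 -c "
from h import *
st()"
```

```text
t2.70 p [0.5623 0.1718 0.1659] q [ 0.171  0.465 -0.225  0.878  0.001  0.477] F [-0.17 -0.22  5.77] T [ 0.21   0.141 -0.021] gap 0.0435 x [0.302 0.953 0.002] z [ 0.003  0.001 -1.   ]
```

>>> send_rows --pt "0 0 0 0 0 -0.03 40" --pt "0 0 0 0 0 -0.06 40" --pt "0 0 0 0 0 -0.09 40" --pt "0 0 0 0 0 -0.12 40"

```text
clock: 3.03
ee_pos: [0.5626, 0.1717, 0.1659]
ee_rot: [0.77, 0.638, 0.002, 0.001]
contact_force: [0.0, 0.8, 6.8]
finger_gap: 0.0434
```

```bash
python3 -c "
from h import *
st()"
```

```text
t3.03 p [0.5626 0.1717 0.1659] q [ 0.171  0.465 -0.225  0.877  0.     0.357] F [0.04 0.82 6.82] T [ 0.114 -0.036 -0.067] gap 0.0434 x [0.186 0.983 0.001] z [ 0.003  0.001 -1.   ]
```

>>> send_rows --pt "0 0 0 0 0 -0.03 40" --pt "0 0 0 0 0 -0.06 40" --pt "0 0 0 0 0 -0.09 40" --pt "0 0 0 0 0 -0.12 40"

```text
clock: 3.37
ee_pos: [0.5628, 0.1718, 0.166]
ee_rot: [0.73, 0.683, 0.002, 0.001]
contact_force: [1.2, 0.3, 5.5]
finger_gap: 0.0433
```

```bash
python3 -c "
from h import *
st()"
```

```text
t3.37 p [0.5628 0.1718 0.166 ] q [ 0.171  0.465 -0.224  0.877  0.     0.237] F [1.15 0.28 5.46] T [ 0.225 -0.153 -0.073] gap 0.0433 x [0.067 0.998 0.001] z [ 0.004  0.001 -1.   ]
```

>>> send_rows --pt "0 0 0 0 0 -0.03 40" --pt "0 0 0 0 0 -0.06 40" --pt "0 0 0 0 0 -0.09 40" --pt "0 0 0 0 0 -0.12 40"

```text
clock: 3.7
ee_pos: [0.5628, 0.172, 0.1659]
ee_rot: [0.688, 0.726, 0.002, 0.001]
contact_force: [1.1, 1.5, 5.5]
finger_gap: 0.0435
```

```bash
python3 -c "
from h import *
st()"
```

```text
t3.70 p [0.5628 0.172  0.1659] q [ 0.171  0.466 -0.224  0.877  0.001  0.117] F [1.06 1.51 5.55] T [ 0.404 -0.127 -0.083] gap 0.0435 x [-0.053  0.999  0.001] z [ 0.004  0.001 -1.   ]
```

>>> send_rows --pt "0 0 0 0 0 -0.03 40" --pt "0 0 0 0 0 -0.06 40" --pt "0 0 0 0 0 -0.09 40" --pt "0 0 0 0 0 -0.12 40"

```text
clock: 4.03
ee_pos: [0.5628, 0.1721, 0.166]
ee_rot: [0.643, 0.766, 0.002, 0.001]
contact_force: [0.1, 1.8, 4.8]
finger_gap: 0.0436
```

```bash
python3 -c "
from h import *
st()
f,s=grab('wrist'); cv2.imwrite('pics/w2.png',cv2.resize(f['img'],(800,600)))"
```

```text
t4.03 p [0.5628 0.1721 0.166 ] q [ 0.171  0.465 -0.224  0.877  0.001 -0.003] F [0.08 1.85 4.83] T [ 0.455 -0.118 -0.063] gap 0.0436 x [-0.173  0.985  0.001] z [ 0.004  0.002 -1.   ]
```

View pics/w2.png

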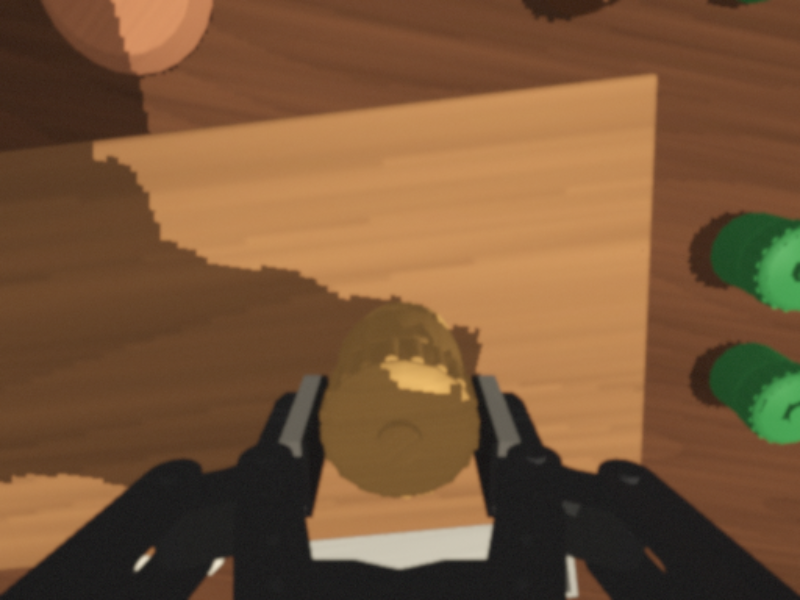

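The jaws hold the knob at (400,400). The torque is low and there's no drop after 33°, so I'll continue.

>>> send_rows --pt "0 0 0.5 0 0 -0.03 40" --pt "0 0 0.5 0 0 -0.06 40" --pt "0 0 0.5 0 0 -0.09 40" --pt "0 0 0.5 0 0 -0.12 40"

```text
clock: 4.42
ee_pos: [0.5627, 0.1723, 0.1654]
ee_rot: [0.596, 0.803, 0.002, 0.001]
contact_force: [0.8, 2.6, 3.8]
finger_gap: 0.0437
```

```bash
python3 -c "
from h import *
st()"
```

```text
t4.42 p [0.5627 0.1723 0.1654] q [ 0.171  0.466 -0.225  0.876  0.002 -0.123] F [0.76 2.62 3.78] T [ 0.6   -0.133 -0.075] gap 0.0437 x [-0.289  0.957  0.001] z [ 0.004  0.002 -1.   ]
```

>>> send_rows --pt "0 0 0 0 0 -0.03 40" --pt "0 0 0 0 0 -0.06 40" --pt "0 0 0 0 0 -0.09 40" --pt "0 0 0 0 0 -0.12 40"

```text
clock: 4.75
ee_pos: [0.5616, 0.1722, 0.164]
ee_rot: [0.547, 0.837, 0.001, -0.0]
contact_force: [1.0, 2.8, -1.3]
finger_gap: 0.0435
```

```bash
python3 -c "
from h import *
st()"
```

```text
t4.75 p [0.5616 0.1722 0.164 ] q [ 0.171  0.467 -0.227  0.876  0.002 -0.243] F [ 1.04  2.8  -1.31] T [ 0.663 -0.268 -0.102] gap 0.0435 x [-0.402  0.916  0.001] z [ 0.001  0.002 -1.   ]
```

The force vanished and z fell, so the pins are over the gap at about 46°. I'll turn a touch further and push down lightly.

>>> send_rows --pt "0 0 1 0 0 -0.02 40" --pt "0 0 2 0 0 -0.04 40" --pt "0 0 3 0 0 -0.04 40" --pt "0 0 4 0 0 -0.04 40" --pt "0 0 4 0 0 -0.04 40"

```text
clock: 5.17
ee_pos: [0.5615, 0.1722, 0.1598]
ee_rot: [0.531, 0.848, 0.001, -0.0]
contact_force: [1.4, 5.2, 0.3]
finger_gap: 0.043
```

```bash
python3 -c "
from h import *
st()"
```

```text
t5.17 p [0.5615 0.1722 0.1598] q [ 0.171  0.472 -0.232  0.867  0.002 -0.281] F [1.42 5.22 0.26] T [ 1.248 -0.314  0.002] gap 0.0430 x [-0.437  0.899  0.001] z [ 0.001  0.002 -1.   ]
```

>>> send_rows --pt "0.9 0.4 0.5 0 0 0 40" --pt "0.9 0.4 1.5 0 0 0 40" --pt "0.9 0.4 2 0 0 0 40" --pt "0.9 0.4 2 0 0 0 40"

```text
clock: 5.5
ee_pos: [0.5617, 0.1725, 0.159]
ee_rot: [0.531, 0.848, 0.0, 0.001]
contact_force: [-1.4, 2.8, 8.1]
finger_gap: 0.0434
```

```bash
python3 -c "
from h import *
st()"
```

```text
t5.50 p [0.5617 0.1725 0.159 ] q [ 0.172  0.472 -0.233  0.864 -0.    -0.28 ] F [-1.38  2.84  8.07] T [ 0.684  0.23  -0.045] gap 0.0434 x [-0.437  0.9   -0.001] z [ 0.002 -0.    -1.   ]
```

z is 6.9 mm below the start and resting with 8 N, so it has dropped. Now I'll turn clockwise.

>>> send_rows --pt "0 0 0 0 0 0.03 40" --pt "0 0 0 0 0 0.06 40" --pt "0 0 0 0 0 0.09 40" --pt "0 0 0 0 0 0.12 40"

```text
clock: 5.83
ee_pos: [0.5616, 0.1724, 0.159]
ee_rot: [0.581, 0.814, 0.0, 0.001]
contact_force: [-1.4, 3.0, 7.7]
finger_gap: 0.0431
```

```bash
python3 -c "
from h import *
st()"
```

```text
t5.83 p [0.5616 0.1724 0.159 ] q [ 0.172  0.472 -0.233  0.864 -0.    -0.158] F [-1.41  3.    7.72] T [0.623 0.265 0.152] gap 0.0431 x [-0.325  0.946 -0.001] z [ 0.001 -0.    -1.   ]
```

>>> send_rows --pt "0 0 0 0 0 0.03 40" --pt "0 0 0 0 0 0.06 40" --pt "0 0 0 0 0 0.09 40" --pt "0 0 0 0 0 0.12 40"

```text
clock: 6.17
ee_pos: [0.5616, 0.1722, 0.159]
ee_rot: [0.629, 0.778, 0.0, 0.001]
contact_force: [-0.4, 1.6, 7.6]
finger_gap: 0.0434
```

```bash
python3 -c "
from h import *
st()"
```

```text
t6.17 p [0.5616 0.1722 0.159 ] q [ 0.172  0.472 -0.233  0.864 -0.001 -0.038] F [-0.42  1.63  7.57] T [0.475 0.243 0.048] gap 0.0434 x [-0.209  0.978 -0.001] z [ 0.002 -0.001 -1.   ]
```

>>> send_rows --pt "0 0 0 0 0 0.03 40" --pt "0 0 0 0 0 0.06 40" --pt "0 0 0 0 0 0.09 40" --pt "0 0 0 0 0 0.12 40"

```text
clock: 6.5
ee_pos: [0.5615, 0.1721, 0.1587]
ee_rot: [0.674, 0.738, 0.0, 0.001]
contact_force: [-0.5, 2.0, 5.4]
finger_gap: 0.0432
```

```bash
python3 -c "
from h import *
st()"
```

```text
t6.50 p [0.5615 0.1721 0.1587] q [ 0.172  0.473 -0.233  0.864 -0.001  0.082] F [-0.53  1.96  5.44] T [0.475 0.137 0.027] gap 0.0432 x [-0.09   0.996 -0.001] z [ 0.001 -0.001 -1.   ]
```

>>> send_rows --pt "0 0 0.1 0 0 0.03 40" --pt "0 0 0.2 0 0 0.06 40" --pt "0 0 0.3 0 0 0.09 40" --pt "0 0 0.4 0 0 0.12 40"

```text
clock: 6.83
ee_pos: [0.5616, 0.172, 0.1582]
ee_rot: [0.717, 0.697, 0.0, 0.001]
contact_force: [-0.1, 1.5, 6.5]
finger_gap: 0.0435
```

```bash
python3 -c "
from h import *
st()"
```

```text
t6.83 p [0.5616 0.172  0.1582] q [ 0.172  0.473 -0.234  0.863 -0.001  0.202] F [-0.1   1.5   6.48] T [0.444 0.161 0.078] gap 0.0435 x [ 0.03   1.    -0.001] z [ 0.001 -0.001 -1.   ]
```

Descent along the thread has begun (158.7, then 158.2) with low torque. I'll go on following the pitch.

>>> send_rows --pt "0 0 0.1 0 0 0.03 40" --pt "0 0 0.2 0 0 0.06 40" --pt "0 0 0.3 0 0 0.09 40" --pt "0 0 0.4 0 0 0.12 40" --pt "0 0 0.5 0 0 0.15 40"

```text
clock: 7.25
ee_pos: [0.5615, 0.1718, 0.1577]
ee_rot: [0.768, 0.641, -0.0, 0.001]
contact_force: [-0.8, 1.9, 5.3]
finger_gap: 0.0431
```

```bash
python3 -c "
from h import *
st()"
```

```text
t7.25 p [0.5615 0.1718 0.1577] q [ 0.172  0.474 -0.234  0.862 -0.002  0.352] F [-0.82  1.92  5.34] T [0.295 0.133 0.061] gap 0.0431 x [ 0.179  0.984 -0.001] z [ 0.001 -0.001 -1.   ]
```

>>> send_rows --pt "0 0 0.1 0 0 0.03 40" --pt "0 0 0.2 0 0 0.06 40" --pt "0 0 0.3 0 0 0.09 40" --pt "0 0 0.4 0 0 0.12 40" --pt "0 0 0.5 0 0 0.15 40"

```text
clock: 7.67
ee_pos: [0.5614, 0.1717, 0.1572]
ee_rot: [0.814, 0.581, -0.0, 0.001]
contact_force: [-0.8, 1.5, 6.5]
finger_gap: 0.0434
```

```bash
python3 -c "
from h import *
st()"
```

```text
t7.67 p [0.5614 0.1717 0.1572] q [ 0.172  0.474 -0.235  0.861 -0.002  0.502] F [-0.81  1.51  6.46] T [0.234 0.244 0.022] gap 0.0434 x [ 0.324  0.946 -0.001] z [ 0.001 -0.002 -1.   ]
```

>>> send_rows --pt "0 0 0.1 0 0 0.03 40" --pt "0 0 0.2 0 0 0.06 40" --pt "0 0 0.3 0 0 0.09 40" --pt "0 0 0.4 0 0 0.12 40"

```text
clock: 8.0
ee_pos: [0.5613, 0.1715, 0.1567]
ee_rot: [0.847, 0.532, -0.0, 0.001]
contact_force: [-0.9, 0.5, 6.4]
finger_gap: 0.0431
```

```bash
python3 -c "
from h import *
st()"
```

```text
t8.00 p [0.5613 0.1715 0.1567] q [ 0.172  0.475 -0.236  0.86  -0.002  0.622] F [-0.91  0.51  6.43] T [0.175 0.3   0.038] gap 0.0431 x [ 0.435  0.901 -0.002] z [ 0.001 -0.002 -1.   ]
```

>>> send_rows --pt "0 0 0.1 0 0 0.03 40" --pt "0 0 0.2 0 0 0.06 40" --pt "0 0 0.3 0 0 0.09 40" --pt "0 0 0.4 0 0 0.12 40" --pt "0 0 0.5 0 0 0.15 40"

```text
clock: 8.42
ee_pos: [0.5612, 0.1715, 0.1562]
ee_rot: [0.884, 0.467, -0.0, 0.001]
contact_force: [-1.3, -0.0, 5.6]
finger_gap: 0.0433
```

```bash
python3 -c "
from h import *
st()"
```

```text
t8.42 p [0.5612 0.1715 0.1562] q [ 0.172  0.475 -0.236  0.859 -0.002  0.772] F [-1.29 -0.04  5.57] T [0.106 0.268 0.014] gap 0.0433 x [ 0.565  0.825 -0.002] z [ 0.    -0.002 -1.   ]
```

>>> send_rows --pt "0 0 0.1 0 0 0.03 40" --pt "0 0 0.2 0 0 0.06 40" --pt "0 0 0.3 0 0 0.09 40" --pt "0 0 0.4 0 0 0.12 40" --pt "0 0 0.5 0 0 0.15 40"

```text
clock: 8.83
ee_pos: [0.5611, 0.1714, 0.1556]
ee_rot: [0.917, 0.399, -0.0, 0.001]
contact_force: [-1.7, -0.6, 6.1]
finger_gap: 0.0435
```

```bash
python3 -c "
from h import *
st()"
```

```text
t8.83 p [0.5611 0.1714 0.1556] q [ 0.172  0.476 -0.237  0.858 -0.003  0.922] F [-1.65 -0.61  6.12] T [0.02  0.266 0.024] gap 0.0435 x [ 0.682  0.732 -0.002] z [ 0.    -0.003 -1.   ]
```

>>> send_rows --pt "0 0 0.1 0 0 0.03 40" --pt "0 0 0.2 0 0 0.06 40" --pt "0 0 0.3 0 0 0.09 40"

```text
clock: 9.08
ee_pos: [0.5612, 0.1714, 0.1553]
ee_rot: [0.934, 0.357, -0.0, 0.001]
contact_force: [-0.9, 0.7, 6.2]
finger_gap: 0.0433
```

```bash
python3 -c "
from h import *
st()"
```

```text
t9.08 p [0.5612 0.1714 0.1553] q [ 0.172  0.476 -0.237  0.858 -0.002  1.012] F [-0.86  0.69  6.16] T [0.093 0.17  0.044] gap 0.0433 x [ 0.745  0.668 -0.001] z [ 0.    -0.002 -1.   ]
```

>>> send_rows --pt "0 0 0.1 0 0 0.03 40" --pt "0 0 0.2 0 0 0.06 40" --pt "0 0 0.2 0 0 0.06 40"

```text
clock: 9.33
ee_pos: [0.5614, 0.1715, 0.1552]
ee_rot: [0.944, 0.329, -0.0, 0.001]
contact_force: [-0.6, 0.8, 6.5]
finger_gap: 0.0433
```

```bash
python3 -c "
from h import *
st()"
```

```text
t9.33 p [0.5614 0.1715 0.1552] q [ 0.172  0.476 -0.237  0.857 -0.002  1.071] F [-0.6   0.8   6.51] T [0.085 0.119 0.   ] gap 0.0433 x [ 0.783  0.622 -0.001] z [ 0.001 -0.002 -1.   ]
```

>>> send_rows --pt "0 0 0.1 0 0 0.03 40" --pt "0 0 0.1 0 0 0.05 40" --pt "0 0 0.1 0 0 0.05 40"

```text
clock: 9.58
ee_pos: [0.5615, 0.1715, 0.1551]
ee_rot: [0.952, 0.306, 0.0, 0.001]
contact_force: [0.3, -0.7, 4.9]
finger_gap: 0.0434
```

```bash
python3 -c "
from h import *
st()"
```

```text
t9.58 p [0.5615 0.1715 0.1551] q [ 0.172  0.476 -0.237  0.857 -0.002  1.121] F [ 0.34 -0.66  4.94] T [0.125 0.074 0.045] gap 0.0434 x [ 0.813  0.582 -0.001] z [ 0.001 -0.002 -1.   ]
```

>>> send_rows --pt "0 0 0.1 0 0 0.02 40" --pt "0 0 0.1 0 0 0.04 40" --pt "0 0 0.1 0 0 0.04 40"

```text
clock: 9.83
ee_pos: [0.5616, 0.1715, 0.1551]
ee_rot: [0.958, 0.287, 0.0, 0.001]
contact_force: [-1.0, 0.5, 5.8]
finger_gap: 0.0432
```

```bash
python3 -c "
from h import *
st()"
```

```text
t9.83 p [0.5616 0.1715 0.1551] q [ 0.172  0.476 -0.237  0.856 -0.002  1.161] F [-0.98  0.51  5.78] T [0.123 0.071 0.029] gap 0.0432 x [ 0.835  0.55  -0.   ] z [ 0.001 -0.002 -1.   ]
```

>>> send_rows --pt "0 0 0 0 0 0.02 40" --pt "0 0 0 0 0 0.03 40" --pt "0 0 0 0 0 0.03 40"

```text
clock: 10.08
ee_pos: [0.5616, 0.1715, 0.1551]
ee_rot: [0.962, 0.273, 0.0, 0.001]
contact_force: [0.0, 0.4, 7.0]
finger_gap: 0.0435
```

```bash
python3 -c "
from h import *
st()"
```

```text
t10.08 p [0.5616 0.1715 0.1551] q [ 0.172  0.476 -0.237  0.856 -0.003  1.191] F [0.02 0.44 7.04] T [0.104 0.086 0.003] gap 0.0435 x [ 0.851  0.524 -0.   ] z [ 0.001 -0.002 -1.   ]
```

z is level at 155.1, 10.8 mm below the start just as specified, and the torque is about 0, so it's home. I'll release and rise.

>>> send_rows --pt "0 0 0 0 0 0 48" --pt "0 0 -1 0 0 0 55" --pt "0 0 -2 0 0 0 65" --pt "0 0 -2 0 0 0 70" --pt "0 0 -2 0 0 0 70" --pt "0 0 -20 0 0 0 70" --pt "0 0 -50 0 0 0 70" --pt "0 0 -80 0 0 0 70" --pt "0 0 -95 0 0 0 70" --pt "0 0 -95 0 0 0 70" --pt "0 0 -95 0 0 0 70"

```text
clock: 11.0
ee_pos: [0.5617, 0.1725, 0.2499]
ee_rot: [0.962, 0.273, 0.001, 0.0]
contact_force: [0.6, -0.6, -1.0]
finger_gap: 0.0703
```

```bash
python3 - <<'E'
from h import *
st()
uu,vv=np.meshgrid(np.arange(512),np.arange(384))
for n in('wrist','top'):
    grab(n);f=load(n);P=w(f,uu,vv);cv2.imwrite('pics/%s3.png'%n,cv2.resize(f['img'],(800,600)))
    d=np.hypot(P[...,0]-.5615,P[...,1]-.1712)
    t=P[(f['z_map']>0)&(P[...,2]>.145)&(P[...,2]<.175)&(d<.035)]
    c=P[(f['z_map']>0)&(abs(P[...,2]-.11)<.01)&(d<.07)&(d>.035)]
    if len(t): print(n,len(t),np.median(t,0),'over case',np.median(t[:,2])-np.median(c[:,2]),cv2.minEnclosingCircle((t[:,:2]*1000).astype(np.float32)))
    if len(t):
        k=t-t.mean(0); A=np.linalg.lstsq(np.c_[t[:,:2],np.ones(len(t))],t[:,2],rcond=None)[0]; print('slope',A[:2])
E
```

```text
t11.00 p [0.5617 0.1725 0.2499] q [ 0.172  0.399 -0.102  1.068 -0.     1.19 ] F [ 0.56 -0.56 -0.96] T [ 0.039 -0.038  0.09 ] gap 0.0703 x [0.851 0.525 0.002] z [ 0.002  0.    -1.   ]
wrist 3016 [0.5594204  0.17469191 0.15512937] over case 0.04508371919733825 ((560.9657592773438, 172.23854064941406), 22.794235229492188)
slope [ 0.0281906  -0.04638362]
top 7 [0.55747692 0.15087545 0.15162335] over case 0.04199558174706598 ((558.7765502929688, 150.9742431640625), 5.199278831481934)
slope [0.22694488 1.24453983]
```

View pics/wrist3.png

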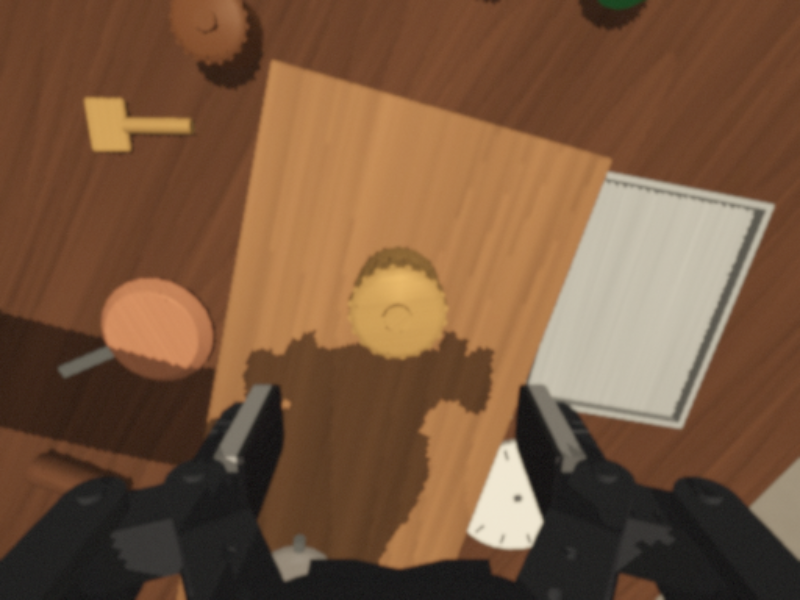

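View pics/top3.png

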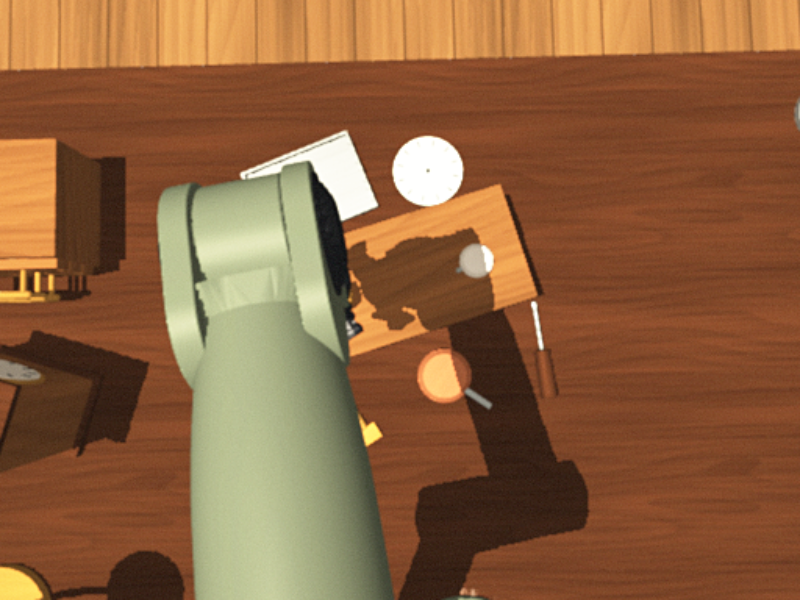

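The wrist view shows the knob upright at (398,312) with the jaws clear of it. Its top went from 165.9 to 155.1 mm, a fall of exactly 10.8 mm. The bystanders visible in the top view are where they were. I'll hand it in.

```bash
python3 -c "
from h import *
print(arm.sign_off()); st()"
```

```text
the job is handed in; nothing more can be done
None
the job is handed in; nothing more can be done
```

The knob is screwed fully home and released, and I handed the job in at about 11 s. The interface gives no verdict, so this rests on my own checks.

- **Turning back:** I gripped the knob at 20 N and turned it anticlockwise under a light push of about 6 N. It came over the gap at about 46° and was down after a further 2°, with the tool 6.9 mm lower.
- **Screwing in:** I turned it clockwise about 84°. Over the last few degrees it stayed level and the turning torque was near zero, well short of the stop.
- **Force on the bush:** the highest turning torque I read was about 0.15 N m, roughly 0.08 rad of twist against the 0.3 rad limit.
- **Final position:** after release, the wrist depth image put the knob's top 10.8 mm lower than at the start, which is the full travel. It stood about 45.1 mm above the case (45.5 expected) and within about 1.5 mm of the bush's axis. In the picture it looks upright; the plane fitted to its top was tilted about 0.05 rad, under the 0.08 limit.
- **Gripper and surroundings:** the gripper was clear of everything. The watch case, bob, clock face and screwdriver had not visibly moved.
- **Less certain:** the arm hid the knob and parts of the card tray and winding key in the last top view. The top-camera fit for the knob was therefore useless (7 points). The wrist view showed the tray and key lying undisturbed.

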